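# Make up the retort-head kit and the gas-line kit

### The job

Make up the two kits for the next furnace run from the parts on the bench, one part to a bay: the large ring gasket and the lifting eye nut go in the tray with two bays; in the tray with three bays the hose clamp whose jaws stand open goes lengthwise in the long bay, and the small ring gasket and the hose coupling go in the two short bays, either way round. Set the rings and the clamp flat on the tray floor, and stand the eye nut and the coupling upright as they stand now. Leave the clamp that is ratcheted shut and the white crucible where they are.

Things in the scene. Friction and masses are not known exactly. Their poses are not given: they have to be found in the camera images.
- two_bay_tray: fixed shallow aluminium tray, 169 x 118 mm outside, rim 20 mm high, walls 3 mm, floor 3 mm thick. Origin at the centre of its underside, long side along x. A 3 mm divider (17 mm high) across the middle, at x = 0, makes two bays, each 80 mm along x by 112 mm along y inside, centred at x = +41.5 and -41.5 mm, y = 0.
- three_bay_tray: fixed shallow aluminium tray, 196 x 167 mm, rim 20 mm high, floor and walls 3 mm thick. Origin at the centre of its underside, long side along x. Long bay 190 (x) by 96 mm (y) inside, centred at x = 0, y = +32.5 mm; two short bays 93.5 (x) by 62 mm (y), centred at x = +48 and -48 mm, y = -49.5 mm. Dividers 17 mm high. Trays may stand on either side.
- large_ring: larger dark steel ring-joint gasket lying flat: outside diameter 59 mm, hole 43 mm, 14 mm high. Origin at the centre of its underside, z up.
- small_ring: smaller dark steel ring-joint gasket lying flat: outside diameter 40 mm, hole 28 mm, 11 mm high. Origin at the centre of its underside, z up.
- eye_nut: steel lifting eye nut standing on its round collar (30 mm diameter, 12 mm high); above it an upright eye, 54 mm across along x, top at 53 mm, of 12 mm round bar (so 12 mm thick along y; hole 30 mm, centred 26 mm up). Grip the top of the eye across y. Origin at the centre of the underside, z up.
- hose_coupling: brass hose coupling standing on its hexagon nut (27 mm across flats, 18 mm high), a 21 mm collar up to 24 mm, then a barbed hose tail 13 to 14 mm in diameter, top at 52 mm. Origin at the centre of the underside, z up; the tail can be gripped from any side.
- clamp_open: steel hose clamp like a haemostat, 148 mm long, flat. Origin under the pivot; +x to the jaws (tips 52 mm ahead, ring ends 96 mm behind). Grip the box joint at the pivot: 24 mm along x, 14 across y, 10 high; the rest is 7 mm high. Jaws open in a V (tips 18 mm apart), finger rings spread to 76 mm over all, evenly about x. The pivot is stiff (0.05 N m) but yields if jaws or rings are squeezed.
- clamp_shut: steel hose clamp like a haemostat, 148 mm long, flat. Origin under the pivot; +x to the jaws (tips 52 mm ahead, ring ends 96 mm behind). Grip the box joint at the pivot: 24 mm along x, 14 across y, 10 high; the rest is 7 mm high. Ratcheted shut: jaws together, finger rings touching, 48 mm over all; rigid. It stays where it lies.
- crucible: white ceramic crucible standing open end up, 26 mm diameter at the foot, 39 mm at the rim, 45 mm high, among the parts; light and easily upset. Origin at the centre of its underside, z up. It stays where it is.
Things that resemble listed ones, but are neither listed nor needed, are in the scene too. Several things look just like the hose_coupling: the one meant starts farthest from the robot's base.

How it is judged:
At the end, for the whole second after the job is handed in: Each part on the floor of its own bay of the right tray (height within 5 mm, fully inside the bay), rings and clamp flat to 0.1 rad, eye nut and coupling upright to 0.15 rad, all under 0.02 m/s; shut clamp and crucible within 30 mm of their starts, crucible upright to 0.3 rad ((((x of large_ring in the frame of two_bay_tray between 0.028 and 0.055 m and y of large_ring in the frame of two_bay_tray between -0.03 and 0.03 m and z of large_ring in the frame of two_bay_tray between -0.002 and 0.008 m and angle between large_ring's own z axis and vertical below 0.12 rad) and (x of eye_nut in the frame of two_bay_tray between -0.0695 and -0.0135 m and y of eye_nut in the frame of two_bay_tray between -0.044 and 0.044 m and z of eye_nut in the frame of two_bay_tray between -0.002 and 0.008 m and angle between eye_nut's own z axis and vertical below 0.15 rad)) or ((x of large_ring in the frame of two_bay_tray between -0.055 and -0.028 m and y of large_ring in the frame of two_bay_tray between -0.03 and 0.03 m and z of large_ring in the frame of two_bay_tray between -0.002 and 0.008 m and angle between large_ring's own z axis and vertical below 0.12 rad) and (x of eye_nut in the frame of two_bay_tray between 0.0135 and 0.0695 m and y of eye_nut in the frame of two_bay_tray between -0.044 and 0.044 m and z of eye_nut in the frame of two_bay_tray between -0.002 and 0.008 m and angle between eye_nut's own z axis and vertical below 0.15 rad))) and (((x of small_ring in the frame of three_bay_tray between 0.01825 and 0.07825 m and y of small_ring in the frame of three_bay_tray between -0.0635 and -0.0355 m and z of small_ring in the frame of three_bay_tray between -0.002 and 0.008 m and angle between small_ring's own z axis and vertical below 0.12 rad) and (x of hose_coupling in the frame of three_bay_tray between -0.08225 and -0.01425 m and y of hose_coupling in the frame of three_bay_tray between -0.068 and -0.031 m and z of hose_coupling in the frame of three_bay_tray between -0.002 and 0.008 m and angle between hose_coupling's own z axis and vertical below 0.15 rad)) or ((x of small_ring in the frame of three_bay_tray between -0.07825 and -0.01825 m and y of small_ring in the frame of three_bay_tray between -0.0635 and -0.0355 m and z of small_ring in the frame of three_bay_tray between -0.002 and 0.008 m and angle between small_ring's own z axis and vertical below 0.12 rad) and (x of hose_coupling in the frame of three_bay_tray between 0.01425 and 0.08225 m and y of hose_coupling in the frame of three_bay_tray between -0.068 and -0.031 m and z of hose_coupling in the frame of three_bay_tray between -0.002 and 0.008 m and angle between hose_coupling's own z axis and vertical below 0.15 rad))) and x of clamp_open in the frame of three_bay_tray between -0.052 and 0.052 m and y of clamp_open in the frame of three_bay_tray between -0.0125 and 0.0775 m and z of clamp_open in the frame of three_bay_tray between -0.002 and 0.008 m and angle between clamp_open's own z axis and vertical below 0.1 rad and linear speed of each of large_ring, eye_nut, small_ring, hose_coupling, clamp_open below 0.02 m/s and distance of each of clamp_shut, crucible from where it was at the start of the episode below 0.03 m and angle between crucible's own z axis and vertical below 0.3 rad); the robot touches nothing.
It fails at once if the crucible is knocked over or pushed away (tilted over 0.5 rad or moved more than 40 mm) (angle between crucible's own z axis and vertical above 0.5 rad or distance of crucible from where it was at the start of the episode above 0.04 m).
It fails at once if the clamp that is ratcheted shut is taken away (moved more than 40 mm) (distance of clamp_shut from where it was at the start of the episode above 0.04 m).
It also fails if it takes over 128 s, if anything falls off the work surface, if the arm or the gripper's body presses on something with over 40 N, if the wrist force passes 120 N, or if a joint passes its speed limit or range.

### The arm

A 6-joint arm with a two-finger parallel gripper is mounted at the origin on the work surface. World frame = base frame: x ahead of the robot, y to its left, z up, the work surface at z = 0. Lengths are in m, angles in rad, forces in N, time in s.
With the tool pointing down it reaches from about 0.3 to 0.775 m from the base axis. Payload 14.6 kg.
Tool frame: the origin (TCP) lies at the very end of the fingers, on their centre line; the grasp point (between the pads) lies 19 mm behind it; z points along the fingers, y is the line along which they close (so a half turn about z gives the same grasp; the last joint's range is limited). The gripper opens to 94 mm and grips with 3 to 60 N. Pads are 16 mm wide; open, the fingers measure 119 mm over their backs; the gripper's body (75 mm by 177 mm) begins 78 mm behind the grasp point.
Start: joints at [1.156, 0.3, 1.521, -0, 1.321, -0.067], TCP at [0.187, 0.517, 0.205] pointing down, gripper open.
Joint ranges: [-3.03, 3.03], [-0.79, 2.21], [0.23, 2.52], [-1.04, 4.18], [0, 3.07], [-2.55, 2.55]. Speed limits (rad/s): [2.22, 2.22, 2.57, 3.14, 3.14, 3.14].

### API

Orientations are given as [roll, pitch, yaw] about the fixed x, y, z axes, in that order (R = Rz(yaw) Ry(pitch) Rx(roll)).
In Python, from station import ctrl gives the robot as it stands.
- The arm moves only by the tool move_arm, never from a script. Its argument "increments" is a list of rows, each a list of 7 numbers: the opening, from 0 (shut) to 1 (fully open), then the shift along the tool's x, y, z in units of 50 mm (1.0 is 50 mm), then the turn, a rotation vector about the tool's x, y, z in rad. In form: [[claw, tx, ty, tz, rx, ry, rz], ...]. A call has 1 to 20 rows; each row shifts and turns the commanded pose from where the row before left it, along the tool's axes as they then stand; what a row does not reach is not made up. A row lasts 1/10 s, in which the tool goes at most 50 mm and 8.59 degrees, less where a joint would pass 70% of its speed; a pose out of reach is approached as far as the arm can. A call is refused whole if a number of a shift passes 1 or a number of a turn 0.15, either way. A call with a gripper value outside its range is refused whole. The fingers move at their own pace and stop on an object; "force" is the grip in N (left out, the last holds). Time passes only in rows, so rows that do not move let the fingers close. It gives the time, the measured TCP pose, the force, the opening and the grip force at its end, in the units of the state.
- ctrl.get_obs(): the state, without advancing time (a new reading comes with each control period).
- ctrl.camera(name): name is "side" or "top" or "wrist"; returns a dict with "color" (384x512x3 uint8, blue, green, red), "K" (3x3 intrinsics, pixels), "pose" (4x4, takes a point from camera to world coordinates); the wrist camera has in their place "tool_from_camera" (4x4, takes a point from camera to tool coordinates, whose origin is the TCP and whose axes are the flange's). Camera axes: x right, y down, z forward; pixel columns grow to the right and rows downward; lengths in m; the calibration is good to about 2 mm. A picture is of the moment at which its call begins: read the wrist's pose just before it. There is no depth.
- ctrl.hand_in(): hands the job in; it is judged then, once.
Trained networks look in a picture, given as the dict that the camera call returned (one of the last four; its "shot" number tells which), for a name from the list of things; names that differ only in an ending like _2 or _b are one class to them, and where a whole thing is asked for, a point or a joint stands for the part that bears it (a point fixed in the world has none). Each returns a list of dicts, best first, with "conf" (0 to 1); they miss things now and then, are a little off and sometimes report something else, mostly with a low value. They report only what shows in the picture. A call takes as long as a camera call. They do not tell look-alikes from the thing itself.
- ctrl.cut_out(name, picture): "mask" (384x512 bool, what is visible of it) and "centre" ([row, column] in pixels, amid what is visible of it).
The state is a dict: "time_s": time; "qpos": joint angles; "joint_vel": joint speeds; "tau": joint torques, N m; "ee_pos": TCP position; "eef_rot": TCP orientation; "force": force on the tool from outside, world axes, zero at the start; "moment": the same for the moment, N m; "grip_width": finger opening in m; "grip_force": force on a finger pad.
Only numpy, scipy, OpenCV 4.12 (cv2) and the standard library are available. Lean on these libraries where they do the work, as an engineer would, in place of code of your own. Each camera call takes 0.05 s, during which the arm holds its last target. There are 200 camera calls.

## Working session

There is one attempt and no reset: what is moved stays moved. The work goes in short steps, Python scripts to look and compute and a tool call to move; the robot and the scene stay as the last step left them, time stands still between calls to the robot, and variables do not carry over. Pictures are saved under pics/ and viewed, at most 14 in all, crops included, and the job is handed in when it is done.

Besides the shell and the picture viewer there is one more tool, called after "Call:" as name([rows], argument=value, ...), one row to a line, values as JSON. move_arm: Moves the arm, as the interface text tells. Its arguments: {"type":"object","properties":{"increments":{"type":"array","items":{"type":"array","items":{"type":"number"}}},"force":{"type":"number"}},"required":["increments"]}

```bash
mkdir -p pics; ls; cat > h.py <<'E'
import numpy as np, cv2
from scipy.spatial.transform import Rotation as R
from station import ctrl
def campose(name):
    o=ctrl.get_obs(); p=ctrl.camera(name)
    if name=="wrist":
        T=np.eye(4); T[:3,:3]=R.from_euler('xyz',o['eef_rot']).as_matrix(); T[:3,3]=o['ee_pos']
        p['P']=T@p['tool_from_camera']
    else: p['P']=np.array(p['pose'])
    return p
def ray(p,rc,z):
    d=p['P'][:3,:3]@np.linalg.inv(p['K'])@np.array([rc[1],rc[0],1.]); c=p['P'][:3,3]
    return c+d*(z-c[2])/d[2]
def proj(p,X):
    q=p['K']@(np.linalg.inv(p['P'])@np.append(X,1))[:3]; return q[1]/q[2],q[0]/q[2]
E
python3 - <<'E'
from h import *
print(ctrl.get_obs())
names="two_bay_tray three_bay_tray large_ring small_ring eye_nut hose_coupling clamp_open clamp_shut crucible".split()
for n in("top","side","wrist"):
    p=campose(n); cv2.imwrite(f"pics/{n}0.png",p['color'])
    print(n,p['P'][:3,3].round(3),p['K'][0,0])
    for m in names:
        for r in ctrl.cut_out(m,p):
            if r['conf']>.3: print(m,round(r['conf'],2),np.round(r['centre']),ray(p,r['centre'],.01).round(3),r['mask'].sum())
E
```

```text
pics
{'time_s': 0.0, 'qpos': array([ 1.15639547e+00,  3.00505433e-01,  1.52156725e+00, -6.94159771e-06,
        1.32069866e+00, -6.66387741e-02]), 'joint_vel': array([ 0.00075661, -0.00043362,  0.00430811,  0.00173665,  0.0012736 ,
        0.00223255]), 'tau': array([ 7.47041622e-05, -5.31801081e+01, -3.52738810e+01,  7.07524410e-02,
        2.43816606e-02,  6.87772672e-05]), 'ee_pos': array([0.18735763, 0.51683048, 0.20487335]), 'eef_rot': array([-3.14041613e+00, -7.17797153e-05,  2.79383226e+00]), 'force': array([ 0.05324376,  0.01005347, -0.66110252]), 'moment': array([-0.04244827, -0.05744673, -0.0466197 ]), 'grip_force': 0.0, 'grip_width': 0.09446329591526141}
top [ 0.389 -0.013  1.023] 377.06952913458133
two_bay_tray 0.62 [209. 126.] [0.5   0.344 0.01 ] 2865
two_bay_tray 0.58 [175. 286.] [ 0.654 -0.075  0.01 ] 166
three_bay_tray 0.8 [237. 381.] [ 0.518 -0.348  0.01 ] 4827
large_ring 0.51 [174. 285.] [ 0.655 -0.072  0.01 ] 196
small_ring 0.43 [159. 243.] [0.682 0.048 0.01 ] 94
eye_nut 0.44 [174. 319.] [ 0.667 -0.166  0.01 ] 168
hose_coupling 0.4 [180. 226.] [0.616 0.088 0.01 ] 9
[... 194 characters left out ...]
989706
two_bay_tray 0.89 [325. 189.] [0.506 0.335 0.01 ] 6151
three_bay_tray 0.82 [134. 349.] [ 0.514 -0.348  0.01 ] 3315
large_ring 0.7 [171. 241.] [ 0.669 -0.052  0.01 ] 264
small_ring 0.6 [189. 211.] [0.69  0.041 0.01 ] 157
eye_nut 0.57 [143. 266.] [ 0.677 -0.179  0.01 ] 196
hose_coupling 0.72 [230. 212.] [0.611 0.136 0.01 ] 205
hose_coupling 0.59 [224. 183.] [0.674 0.16  0.01 ] 205
hose_coupling 0.56 [208. 227.] [0.622 0.065 0.01 ] 190
clamp_open 0.9 [182. 311.] [ 0.506 -0.12   0.01 ] 387
clamp_shut 0.75 [248. 277.] [0.467 0.095 0.01 ] 637
crucible 0.73 [199. 270.] [ 0.556 -0.015  0.01 ] 301
wrist [0.124 0.538 0.385] 281.4334250818795
two_bay_tray 0.39 [343. 225.] [0.422 0.371 0.01 ] 100
```

```bash
python3 - <<'E'
import cv2
a=cv2.imread('pics/top0.png')[110:320,60:480]; cv2.imwrite('pics/t1.png',cv2.resize(a,(798,399),interpolation=2))
a=cv2.imread('pics/side0.png')[70:384,110:430]; cv2.imwrite('pics/s1.png',cv2.resize(a,(611,600),interpolation=2))
E
```

```text
(no output)
```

View pics/t1.png

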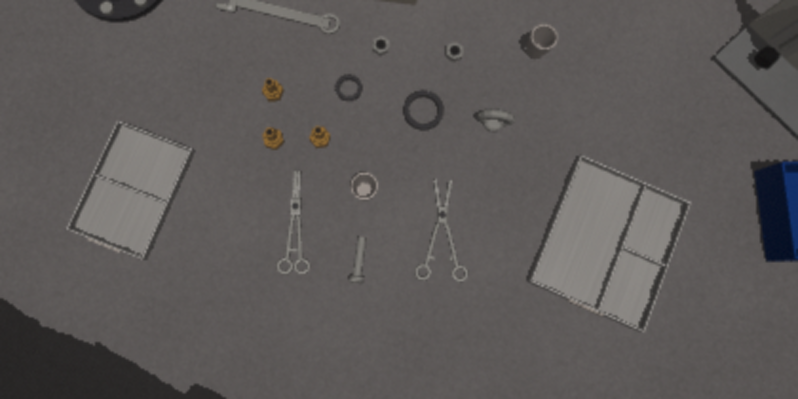

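View pics/s1.png

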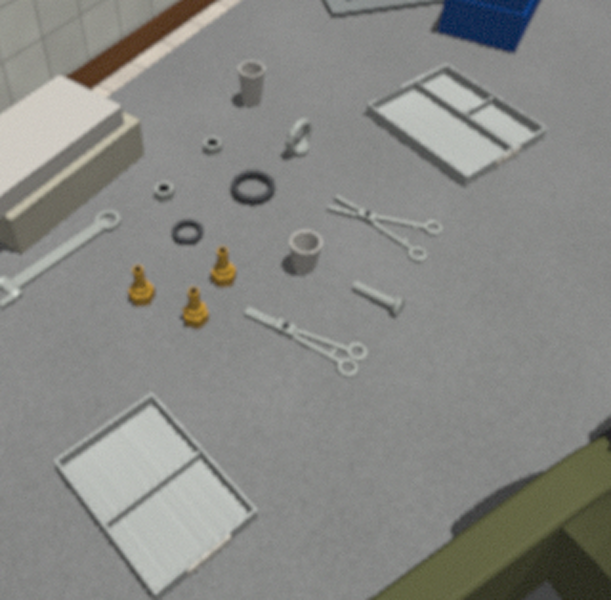

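The top view shows two_bay_tray at the left (crop corners (120,123),(193,150),(144,258),(68,228)) and three_bay_tray at the right, with its long bay on the near-left side. The rings are at (348,88) and (423,110), the eye nut at (493,120), and the open clamp's pivot at (442,214). Of the three couplings, the one farthest from the base is at (272,90). The side view agrees.

```bash
python3 - <<'E'
from h import *
p=campose('top')
f=lambda u,v,z: ray(p,(110+v/1.9,60+u/1.9),z)
for n,c in dict(two=[(120,123),(193,150),(144,258),(68,228)],three=[(580,157),(690,204),(643,330),(529,281)]).items():
    P=np.array([f(*q,.02)[:2] for q in c]); print(n,P.round(3).tolist(),P.mean(0).round(4),[np.linalg.norm(P[i]-P[i-1]).round(3) for i in range(4)])
    for i in range(4): d=P[i]-P[i-1]; print(np.arctan2(d[1],d[0]).round(3))
for n,q in dict(coup=(272,96,.01),coup2=(273,142,.01),coup3=(319,140,.01),sr=(348,88,.005),lr=(423,110,.007),nutbase=(492,126,.005),eyeL=(475,118,.04),eyeR=(512,119,.04),pivot=(442,214,.008),tipL=(436,182,.007),tipR=(450,182,.007),rL=(423,272,.005),rR=(460,273,.005),cruc=(364,186,.045),shut=(295,206,.008)).items(): print(n,f(*q)[:2].round(3))
E
```

```text
two [[0.592, 0.367], [0.566, 0.256], [0.407, 0.296], [0.433, 0.409]] [0.4996 0.332 ] [np.float64(0.163), np.float64(0.114), np.float64(0.165), np.float64(0.116)]
-0.257
-1.793
2.899
1.339
three [[0.63, -0.293], [0.583, -0.452], [0.402, -0.395], [0.446, -0.236]] [ 0.5153 -0.3442] [np.float64(0.192), np.float64(0.165), np.float64(0.19), np.float64(0.165)]
-0.302
-1.858
2.84
1.297
coup [0.663 0.159]
coup2 [0.595 0.146]
coup3 [0.607 0.081]
sr [0.692 0.05 ]
lr [ 0.673 -0.064]
nutbase [ 0.663 -0.167]
eyeL [ 0.662 -0.136]
eyeR [ 0.667 -0.188]
pivot [ 0.524 -0.108]
tipL [ 0.569 -0.095]
tipR [ 0.572 -0.115]
rL [ 0.44  -0.091]
rR [ 0.445 -0.143]
cruc [0.543 0.006]
shut [0.508 0.101]
```

```bash
cat >> h.py <<'E'
def goto(x,y,z,yaw,o=None):
    """shift in current tool axes (units of 50 mm), then turn rz"""
    o=ctrl.get_obs(); M=R.from_euler('xyz',o['eef_rot'])
    d=M.inv().apply(np.array([x,y,z])-o['ee_pos'])/.05
    w=(M.inv()*R.from_euler('xyz',[np.pi,0,yaw])).as_rotvec()
    print('shift',d.round(3),'rows@0.8',(np.abs(d).max()/.8).round(1),'turn',w.round(3),'t',o['time_s'],'pos',o['ee_pos'].round(4),'yaw',o['eef_rot'].round(3),'w',round(o['grip_width'],4),'q',o['qpos'].round(2))
def look(names,z=.01,save=None,cam='wrist',conf=.3):
    p=campose(cam)
    if save: cv2.imwrite(f'pics/{save}.png',p['color'])
    for m in names:
        for r in ctrl.cut_out(m,p):
            if r['conf']>conf:
                c=cv2.findContours(r['mask'].astype(np.uint8),0,2)[0]; c=max(c,key=cv2.contourArea)
                W=np.array([ray(p,(v,u),z)[:2] for u,v in c[:,0]])
                (cx,cy),s,a=cv2.minAreaRect((W*1000).astype(np.float32))
                print(m,round(r['conf'],2),np.round(r['centre']),'ctr',ray(p,r['centre'],z)[:2].round(4),'rect',round(cx,1),round(cy,1),np.round(s),round(a,1),'circ',np.round(cv2.minEnclosingCircle((W*1000).astype(np.float32))[0],1))
    return p
E
python3 - <<'E'
from h import *
goto(.40,.33,.205,2.87)
E
```

```text
shift [-5.272 -2.068  0.009] rows@0.8 6.6 turn [-0.     0.    -0.076] t 1.55 pos [0.1874 0.5171 0.2054] yaw [-3.142  0.     2.794] w 0.0941 q [ 1.16  0.3   1.52 -0.    1.32 -0.07]
```

Call:
move_arm([
  [1, -0.53, -0.21, 0, 0, 0, 0],
  [1, -0.53, -0.21, 0, 0, 0, 0],
  [1, -0.53, -0.21, 0, 0, 0, 0],
  [1, -0.53, -0.21, 0, 0, 0, 0],
  [1, -0.53, -0.21, 0, 0, 0, 0],
  [1, -0.53, -0.21, 0, 0, 0, 0],
  [1, -0.53, -0.21, 0, 0, 0, 0],
  [1, -0.53, -0.21, 0, 0, 0, 0],
  [1, -0.53, -0.21, 0, 0, 0, 0],
  [1, -0.53, -0.21, 0, 0, 0, -0.076],
  [1, 0, 0, 0, 0, 0, 0],
  [1, 0, 0, 0, 0, 0, 0],
])

```text
time_s: 2.75
ee_pos: [0.4008, 0.3279, 0.2054]
eef_rot: [-3.142, -0.0, 2.868]
force: [0.5, -0.7, 0.0]
grip_width: 0.094
grip_force: 0.0
```

```bash
python3 - <<'E'
from h import *
p=look(['two_bay_tray'],.02,'w1'); print(p['P'].round(3))
goto(.673,-.064,.15,2.87)
E
```

```text
two_bay_tray 0.71 [226. 284.] ctr [0.4765 0.3378] rect 478.9 336.9 [118. 133.] 75.9 circ [480.2 337.5]
[[ 0.271  0.936  0.223  0.336]
 [ 0.962 -0.264 -0.064  0.344]
 [-0.001  0.232 -0.973  0.385]
 [ 0.     0.     0.     1.   ]]
shift [-7.364 -6.095  1.108] rows@0.8 9.2 turn [ 0.    -0.    -0.001] t 2.85 pos [0.4003 0.3285 0.2054] yaw [ 3.142 -0.     2.869] w 0.0942 q [ 0.62  0.23  1.61  0.    1.3  -0.68]
```

View pics/w1.png

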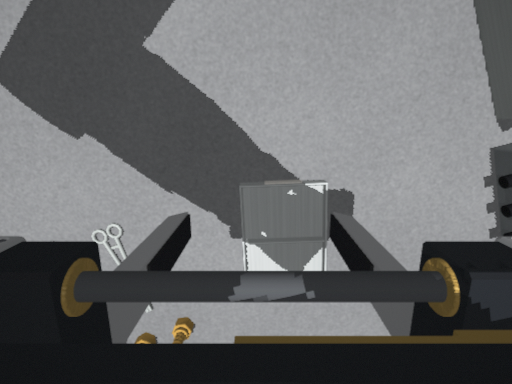

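The wrist view shows the tray's near edge at (241,184)–(327,181), its divider at row 239, and the gripper bar hiding the far bay.

```bash
python3 - <<'E'
from h import *
p=campose('wrist')
a=ray(p,(184.5,241),.02)[:2];b=ray(p,(181,327),.02)[:2]; d=ray(p,(240,244),.017)[:2]; e=ray(p,(239,326),.017)[:2]
print(a,b,np.linalg.norm(a-b),np.arctan2(*(a-b)[::-1])-np.pi/2,d,e,(d+e)/2,np.arctan2(*(d-e)[::-1])-np.pi/2,ray(p,(230,284),0))
E
```

```text
[0.40466902 0.2985823 ] [0.43081577 0.4095651 ] 0.11402120538033411 -3.3729663743957667 [0.48283857 0.27955514] [0.5123924  0.39077789] [0.49761549 0.33516652] -3.4013086676109676 [0.49035596 0.33707797 0.        ]
```

Call:
move_arm([
  [1, -0.62, -0.51, 0, 0, 0, 0],
  [1, -0.62, -0.51, 0, 0, 0, 0],
  [1, -0.62, -0.51, 0, 0, 0, 0],
  [1, -0.62, -0.51, 0, 0, 0, 0],
  [1, -0.62, -0.51, 0, 0, 0, 0],
  [1, -0.62, -0.51, 0, 0, 0, 0],
  [1, -0.62, -0.51, 0, 0, 0, 0],
  [1, -0.62, -0.51, 0, 0, 0, 0],
  [1, -0.62, -0.51, 0, 0, 0, 0],
  [1, -0.62, -0.51, 0.37, 0, 0, 0],
  [1, -0.62, -0.51, 0.37, 0, 0, 0],
  [1, -0.55, -0.48, 0.37, 0, 0, 0],
  [1, 0, 0, 0, 0, 0, 0],
  [1, 0, 0, 0, 0, 0, 0],
])

```text
time_s: 4.3
ee_pos: [0.6739, -0.0637, 0.1492]
eef_rot: [-3.142, -0.001, 2.869]
force: [0.2, -0.1, 0.2]
grip_width: 0.0936
grip_force: 0.0
```

```bash
python3 - <<'E'
from h import *
p=look(['large_ring','small_ring','eye_nut','hose_coupling','crucible'],.014,'w2')
goto(.673,-.064,.15,2.87)
E
```

```text
large_ring 0.71 [198. 257.] ctr [ 0.6886 -0.0744] rect 673.2 -66.5 [58. 58.] 47.2 circ [672.4 -67.4]
large_ring 0.49 [ 52. 181.] ctr [ 0.5177 -0.1073] rect 511.5 -110.3 [130.  52.] 15.6 circ [ 515.3 -123.8]
small_ring 0.68 [175. 367.] ctr [0.6966 0.0542] rect 692.2 43.5 [40. 38.] 74.4 circ [691.7  43.7]
eye_nut 0.65 [207. 171.] ctr [ 0.6723 -0.1734] rect 669.8 -177.6 [27. 59.] 5.3 circ [ 674.6 -177.2]
hose_coupling 0.91 [127. 458.] ctr [0.671  0.1592] rect 677.1 161.8 [58. 29.] 63.5 circ [675.1 162.9]
hose_coupling 0.87 [ 62. 438.] ctr [0.5988 0.1462] rect 602.5 149.7 [55. 29.] 83.5 circ [600.5 149.9]
hose_coupling 0.63 [ 96. 374.] ctr [0.6141 0.0772] rect 611.8 79.1 [28. 42.] 16.9 circ [614.1  79.8]
crucible 0.69 [ 41. 293.] ctr [0.5389 0.0064] rect 539.9 8.1 [42. 45.] 74.3 circ [540.    7.2]
shift [ 0.017 -0.02   0.019] rows@0.8 0.0 turn [0.    0.001 0.001] t 4.6 pos [ 0.6741 -0.0633  0.151 ] yaw [3.141e+00 1.000e-03 2.871e+00] w 0.0942 q [-0.15  0.63  1.17  0.    1.34 -1.45]
```

View pics/w2.png

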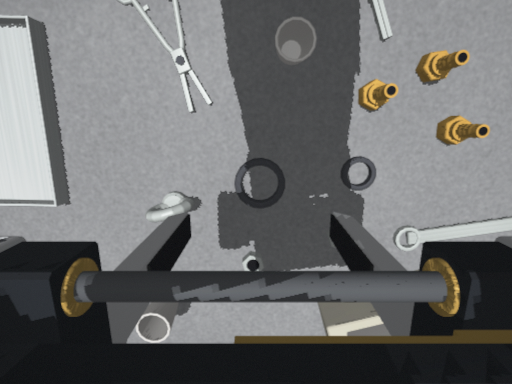

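The ring sits midway between the fingers, at (260,183). The eye nut is at (170,205), the small ring at (359,173), and the crucible at (295,40), well away.

```bash
python3 - <<'E'
from h import *
goto(.6725,-.067,.004,2.88)
E
```

```text
shift [ 0.014 -0.081  2.939] rows@0.8 3.7 turn [ 0.     0.001 -0.009] t 4.6 pos [ 0.6741 -0.0633  0.151 ] yaw [3.141e+00 1.000e-03 2.871e+00] w 0.0942 q [-0.15  0.63  1.17  0.    1.34 -1.45]
```

Call:
move_arm([
  [1, 0.014, -0.08, 0.5, 0, 0, 0],
  [1, 0, 0, 0.5, 0, 0, 0],
  [1, 0, 0, 0.5, 0, 0, 0],
  [1, 0, 0, 0.5, 0, 0, 0],
  [1, 0, 0, 0.5, 0, 0, 0],
  [1, 0, 0, 0.3, 0, 0, 0],
  [1, 0, 0, 0.13, 0, 0, 0],
  [1, 0, 0, 0, 0, 0, 0],
  [0.3, 0, 0, 0, 0, 0, 0],
  [0.3, 0, 0, 0, 0, 0, 0],
  [0.3, 0, 0, 0, 0, 0, 0],
  [0.3, 0, 0, 0, 0, 0, 0],
  [0.3, 0, 0, 0, 0, 0, 0],
  [0.3, 0, 0, 0, 0, 0, 0],
  [0.3, 0, 0, -0.3, 0, 0, 0],
  [0.3, 0, 0, -0.5, 0, 0, 0],
  [0.3, 0, 0, -0.5, 0, 0, 0],
  [0.3, 0, 0, -0.5, 0, 0, 0],
], force=25)

```text
time_s: 6.4
ee_pos: [0.6722, -0.068, 0.0954]
eef_rot: [-3.141, 0.0, 2.87]
force: [-0.3, 0.0, -0.9]
grip_width: 0.0534
grip_force: 25.0
```

```bash
python3 - <<'E'
from h import *
c=np.array([.498,.334]);a=-.25
for s in(1,-1):
  q=c+s*.0415*np.array([np.cos(a),np.sin(a)]);print(q)
  goto(*q,.104,2.89)
E
```

```text
[0.53820987 0.32373274]
shift [ 4.684  6.827 -0.175] rows@0.8 8.5 turn [-0.    0.   -0.02] t 6.4 pos [ 0.6722 -0.068   0.0954] yaw [-3.141  0.     2.87 ] w 0.0534 q [-0.15  0.68  1.23 -0.    1.23 -1.45]
[0.45779013 0.34426726]
shift [ 6.344  6.791 -0.175] rows@0.8 8.5 turn [-0.    0.   -0.02] t 6.4 pos [ 0.6722 -0.068   0.0954] yaw [-3.141  0.     2.87 ] w 0.0534 q [-0.15  0.68  1.23 -0.    1.23 -1.45]
```

```bash
python3 - <<'E'
from h import *
p=look(['large_ring'],.09,'w3')
E
```

```text
large_ring 0.82 [253. 250.] ctr [ 0.6919 -0.0835] rect 676.4 -72.0 [59. 63.] 74.4 circ [676.6 -72.2]
```

View pics/w3.png

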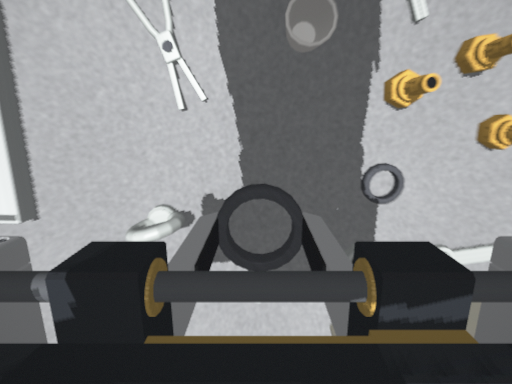

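The ring is held level between the fingers, centred at about (260,227).

Call:
move_arm([
  [0.3, 0.488, 0.522, -0.175, 0, 0, 0],
  [0.3, 0.488, 0.522, 0, 0, 0, 0],
  [0.3, 0.488, 0.522, 0, 0, 0, 0],
  [0.3, 0.488, 0.522, 0, 0, 0, 0],
  [0.3, 0.488, 0.522, 0, 0, 0, 0],
  [0.3, 0.488, 0.522, 0, 0, 0, 0],
  [0.3, 0.488, 0.522, 0, 0, 0, 0],
  [0.3, 0.488, 0.522, 0, 0, 0, 0],
  [0.3, 0.488, 0.522, 0, 0, 0, 0],
  [0.3, 0.488, 0.522, 0, 0, 0, 0],
  [0.3, 0.488, 0.522, 0, 0, 0, 0],
  [0.3, 0.488, 0.522, 0, 0, 0, 0],
  [0.3, 0.488, 0.522, 0, 0, 0, -0.02],
  [0.3, 0, 0, 0, 0, 0, 0],
  [0.3, 0, 0, 0, 0, 0, 0],
])

```text
time_s: 8.0
ee_pos: [0.4573, 0.3442, 0.1017]
eef_rot: [-3.141, -0.0, 2.891]
force: [0.0, -1.2, -0.3]
grip_width: 0.0532
grip_force: 25.0
```

```bash
python3 - <<'E'
from h import *
p=look(['large_ring','two_bay_tray'],.105,'w4')
goto(.4578,.3443,.009,2.89)
E
```

```text
large_ring 0.81 [250. 247.] ctr [0.4711 0.3294] rect 458.2 341.1 [57. 62.] 77.4 circ [458.2 341.4]
two_bay_tray 0.89 [201. 262.] ctr [0.4401 0.3478] rect 428.5 350.0 [81. 43.] 75.1 circ [430.2 349.4]
shift [0.014 0.021 1.86 ] rows@0.8 2.3 turn [-0.    -0.    -0.001] t 8.15 pos [0.4582 0.3432 0.102 ] yaw [-3.141 -0.     2.889] w 0.0536 q [ 0.58  0.45  1.56 -0.    1.12 -0.74]
```

View pics/w4.png

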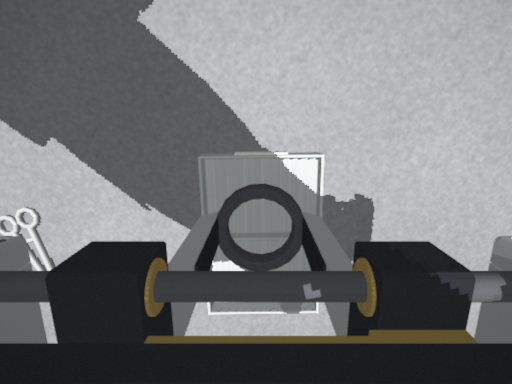

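Ring and tray are centred on the same column (261), so I can lower it.

Call:
move_arm([
  [0.3, 0.01, 0.02, 0.5, 0, 0, 0],
  [0.3, 0, 0, 0.5, 0, 0, 0],
  [0.3, 0, 0, 0.5, 0, 0, 0],
  [0.3, 0, 0, 0.25, 0, 0, 0],
  [0.3, 0, 0, 0.11, 0, 0, 0],
  [0.3, 0, 0, 0, 0, 0, 0],
  [0.7, 0, 0, 0, 0, 0, 0],
  [0.7, 0, 0, 0, 0, 0, 0],
  [0.7, 0, 0, 0, 0, 0, 0],
  [0.7, 0, 0, -0.2, 0, 0, 0],
  [0.7, 0, 0, -0.5, 0, 0, 0],
  [0.7, 0, 0, -0.5, 0, 0, 0],
  [0.7, 0, 0, -0.5, 0, 0, 0],
  [0.7, 0, 0, -0.5, 0, 0, 0],
  [0.7, 0, 0, 0, 0, 0, 0],
])

```text
time_s: 9.65
ee_pos: [0.4589, 0.3461, 0.1236]
eef_rot: [3.137, 0.004, 2.89]
force: [-0.2, -0.2, 0.2]
grip_width: 0.0662
grip_force: 0.0
```

```bash
python3 - <<'E'
from h import *
p=look(['large_ring','two_bay_tray'],.017)
goto(.667,-.172,.12,1.67)
E
```

```text
large_ring 0.88 [206. 257.] ctr [0.4759 0.337 ] rect 457.4 342.7 [56. 58.] 48.3 circ [456.7 341.9]
two_bay_tray 0.7 [218. 259.] ctr [0.4891 0.3356] rect 483.2 336.0 [119. 138.] 76.5 circ [484.6 336.3]
shift [-6.638 -8.97  -0.022] rows@0.8 11.2 turn [-1.00e-03 -0.00e+00  1.22e+00] t 9.8 pos [0.4573 0.345  0.1189] yaw [-3.141 -0.     2.89 ] w 0.0656 q [ 0.58  0.43  1.55 -0.    1.16 -0.74]
```

Call:
move_arm([
  [0.6, -0.553, -0.748, 0, 0, 0, 0],
  [0.6, -0.553, -0.748, 0, 0, 0, 0],
  [0.6, -0.553, -0.748, 0, 0, 0, 0],
  [0.6, -0.553, -0.748, 0, 0, 0, 0],
  [0.6, -0.553, -0.748, 0, 0, 0, 0],
  [0.6, -0.553, -0.748, 0, 0, 0, 0],
  [0.6, -0.553, -0.748, 0, 0, 0, 0],
  [0.6, -0.553, -0.748, 0, 0, 0, 0],
  [0.6, -0.553, -0.748, 0, 0, 0, 0],
  [0.6, -0.553, -0.748, 0, 0, 0, 0],
  [0.6, -0.553, -0.748, 0, 0, 0, 0],
  [0.6, -0.553, -0.748, 0, 0, 0, 0],
  [0.6, 0, 0, 0, 0, 0, 0.149],
  [0.6, 0, 0, 0, 0, 0, 0.149],
  [0.6, 0, 0, 0, 0, 0, 0.149],
  [0.6, 0, 0, 0, 0, 0, 0.149],
  [0.6, 0, 0, 0, 0, 0, 0.149],
  [0.6, 0, 0, 0, 0, 0, 0.149],
  [0.6, 0, 0, 0, 0, 0, 0.149],
  [0.6, 0, 0, 0, 0, 0, 0.149],
])

```text
time_s: 11.8
ee_pos: [0.6666, -0.1719, 0.1176]
eef_rot: [-3.139, -0.001, 1.692]
force: [0.9, 0.2, -0.7]
grip_width: 0.0566
grip_force: 0.0
```

```bash
python3 - <<'E'
from h import *
p=look(['eye_nut'],.04,'w5')
goto(.667,-.172,.12,1.67)
E
```

```text
eye_nut 0.6 [186. 265.] ctr [ 0.6693 -0.1644] rect 670.4 -168.1 [26. 48.] 20.2 circ [ 670.1 -168.4]
shift [-0.002  0.007 -0.045] rows@0.8 0.1 turn [-0.002 -0.001  0.025] t 11.9 pos [ 0.6666 -0.1719  0.1178] yaw [-3.140e+00 -1.000e-03  1.695e+00] w 0.0565 q [-0.31  0.69  1.16 -0.    1.3  -0.43]
```

View pics/w5.png

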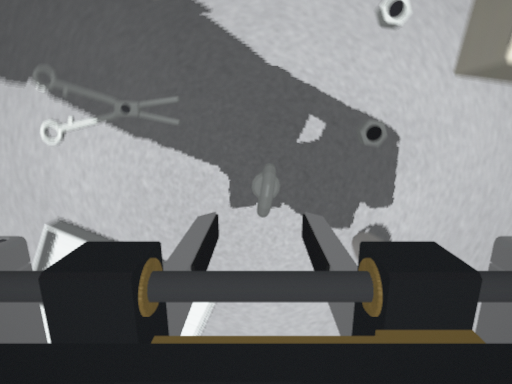

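The eye shows nearly edge-on, from (270,166) to (263,215), between the fingers, and tilted slightly in the picture.

```bash
python3 - <<'E'
from h import *
p=campose('wrist')
a=ray(p,(169,269.5),.026);b=ray(p,(212,263),.03)
print(a,b,np.linalg.norm(a-b),np.arctan2(*(a-b)[1::-1]),(a+b)/2)
r=ctrl.cut_out('eye_nut',p)[0]['mask']; v,u=np.nonzero(r)
for k in range(v.min(),v.max()+1,5): print(k,u[v==k].min(),u[v==k].max(),end=' | ')
c=ray(p,(189,265.5),.053); print(c)
E
```

```text
[ 0.6720236  -0.14984628  0.026     ] [ 0.67106416 -0.19291528  0.03      ] 0.04326498951030013 1.5485229986829405 [ 0.67154388 -0.17138078  0.028     ]
163 267 270 | 168 263 274 | 173 258 275 | 178 253 277 | 183 252 279 | 188 251 279 | 193 253 277 | 198 257 272 | 203 257 271 | 208 257 269 | 213 257 268 | [ 0.66946583 -0.16396725  0.053     ]
```

```bash
python3 - <<'E'
from h import *
goto(.6705,-.171,.026,1.58)
E
```

```text
shift [0.01  0.079 1.845] rows@0.8 2.3 turn [-0.001 -0.     0.122] t 12.0 pos [ 0.6668 -0.172   0.1182] yaw [-3.140e+00 -1.000e-03  1.702e+00] w 0.0563 q [-0.31  0.69  1.16 -0.    1.3  -0.44]
```

Call:
move_arm([
  [0.6, 0.01, 0.079, 0, 0, 0, 0],
  [0.6, 0, 0, 0.3, 0, 0, 0.11],
  [0.6, 0, 0, 0.5, 0, 0, 0],
  [0.6, 0, 0, 0.5, 0, 0, 0],
  [0.6, 0, 0, 0.3, 0, 0, 0],
  [0.6, 0, 0, 0.24, 0, 0, 0],
  [0.6, 0, 0, 0, 0, 0, 0],
  [0.05, 0, 0, 0, 0, 0, 0],
  [0.05, 0, 0, 0, 0, 0, 0],
  [0.05, 0, 0, 0, 0, 0, 0],
  [0.05, 0, 0, 0, 0, 0, 0],
  [0.05, 0, 0, 0, 0, 0, 0],
  [0.05, 0, 0, 0, 0, 0, 0],
  [0.05, 0, 0, 0, 0, 0, 0],
  [0.05, 0, 0, -0.2, 0, 0, 0],
  [0.05, 0, 0, -0.5, 0, 0, 0],
  [0.05, 0, 0, -0.5, 0, 0, 0],
  [0.05, 0, 0, -0.5, 0, 0, 0],
  [0.05, 0, 0, -0.4, 0, 0, 0],
  [0.05, 0, 0, 0, 0, 0, 0],
], force=30)

```text
time_s: 14.0
ee_pos: [0.6721, -0.1715, 0.1359]
eef_rot: [3.137, 0.002, 1.588]
force: [-0.5, 0.1, -1.5]
grip_width: 0.0111
grip_force: 30.0
```

```bash
python3 - <<'E'
from h import *
p=look(['eye_nut'],.1,'w6')
goto(.538,.324,.13,1.58)
E
```

```text
eye_nut 0.66 [213. 260.] ctr [ 0.6715 -0.1769] rect 669.4 -185.0 [67. 31.] 76.2 circ [ 671.7 -185.6]
shift [ 9.945 -2.486  0.037] rows@0.8 12.4 turn [-0.    -0.     0.008] t 14.1 pos [ 0.6708 -0.1711  0.1318] yaw [-3.141 -0.     1.588] w 0.0114 q [-0.3   0.68  1.13 -0.    1.33 -0.32]
```

View pics/w6.png

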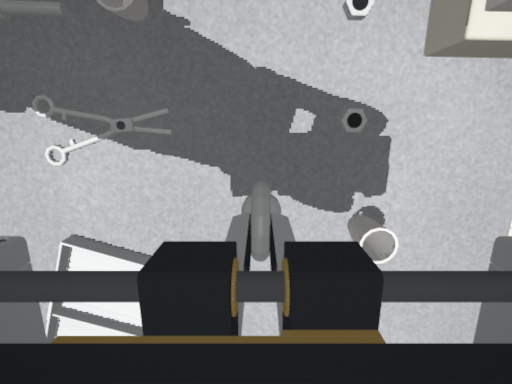

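The eye nut is held upright between the fingers at (260,220).

Call:
move_arm([
  [0.05, 0.663, -0.166, 0, 0, 0, 0],
  [0.05, 0.663, -0.166, 0, 0, 0, 0],
  [0.05, 0.663, -0.166, 0, 0, 0, 0],
  [0.05, 0.663, -0.166, 0, 0, 0, 0],
  [0.05, 0.663, -0.166, 0, 0, 0, 0],
  [0.05, 0.663, -0.166, 0, 0, 0, 0],
  [0.05, 0.663, -0.166, 0, 0, 0, 0],
  [0.05, 0.663, -0.166, 0, 0, 0, 0],
  [0.05, 0.663, -0.166, 0, 0, 0, 0],
  [0.05, 0.663, -0.166, 0, 0, 0, 0],
  [0.05, 0.663, -0.166, 0, 0, 0, 0],
  [0.05, 0.663, -0.166, 0, 0, 0, 0],
  [0.05, 0.663, -0.166, 0, 0, 0, 0],
  [0.05, 0.663, -0.166, 0, 0, 0, 0],
  [0.05, 0.663, -0.166, 0, 0, 0, 0],
  [0.05, 0, 0, 0, 0, 0, 0],
  [0.05, 0, 0, 0, 0, 0, 0],
])

```text
time_s: 15.8
ee_pos: [0.5373, 0.3239, 0.1307]
eef_rot: [-3.14, 0.001, 1.589]
force: [-0.2, 0.0, -1.6]
grip_width: 0.0115
grip_force: 30.0
```

```bash
python3 - <<'E'
from h import *
goto(.538,.324,.031,1.58)
E
```

```text
shift [0.004 0.017 1.994] rows@0.8 2.5 turn [-0.002  0.001  0.009] t 15.8 pos [0.5373 0.3239 0.1307] yaw [-3.140e+00  1.000e-03  1.589e+00] w 0.0115 q [ 0.48  0.54  1.36 -0.    1.24  0.47]
```

Call:
move_arm([
  [0.05, 0, 0.017, 0.5, 0, 0, 0],
  [0.05, 0, 0, 0.5, 0, 0, 0],
  [0.05, 0, 0, 0.5, 0, 0, 0],
  [0.05, 0, 0, 0.3, 0, 0, 0],
  [0.05, 0, 0, 0.12, 0, 0, 0],
  [0.05, 0, 0, 0.07, 0, 0, 0],
  [0.05, 0, 0, 0, 0, 0, 0],
  [0.35, 0, 0, 0, 0, 0, 0],
  [0.35, 0, 0, 0, 0, 0, 0],
  [0.35, 0, 0, 0, 0, 0, 0],
  [0.35, 0, 0, -0.2, 0, 0, 0],
  [0.35, 0, 0, -0.5, 0, 0, 0],
  [0.35, 0, 0, -0.5, 0, 0, 0],
  [0.35, 0, 0, -0.5, 0, 0, 0],
  [0.35, 0, 0, -0.5, 0, 0, 0],
  [0.35, 0, 0, 0, 0, 0, 0],
])

```text
time_s: 17.4
ee_pos: [0.5402, 0.3247, 0.1474]
eef_rot: [3.136, -0.003, 1.588]
force: [-0.1, -0.1, 0.0]
grip_width: 0.0326
grip_force: 0.0
```

```bash
python3 - <<'E'
from h import *
p=look(['eye_nut','large_ring','two_bay_tray'],.02,'w7')
p=look(['eye_nut'],.02,'s7',cam='side')
goto(.667,.161,.13,1.58)
E
```

```text
eye_nut 0.7 [172. 226.] ctr [0.502  0.3369] rect 500.6 332.4 [118. 170.] 76.5 circ [501.2 332.2]
eye_nut 0.62 [182. 259.] ctr [0.5391 0.3259] rect 539.1 321.2 [27. 56.] 0.9 circ [539.1 321.2]
large_ring 0.83 [170. 172.] ctr [0.4435 0.3372] rect 459.2 343.6 [58. 56.] 0.9 circ [459.7 343.6]
two_bay_tray 0.96 [171. 225.] ctr [0.5012 0.3375] rect 501.1 332.4 [119. 172.] 76.3 circ [500.6 332.4]
eye_nut 0.72 [308. 179.] ctr [0.5387 0.3232] rect 545.5 321.4 [37. 54.] 33.6 circ [545.9 320.8]
shift [-3.298  2.516  0.23 ] rows@0.8 4.1 turn [-0.002  0.001  0.008] t 17.7 pos [0.5385 0.3238 0.1416] yaw [-3.140e+00  1.000e-03  1.588e+00] w 0.033 q [0.48 0.53 1.35 0.   1.26 0.47]
```

View pics/w7.png

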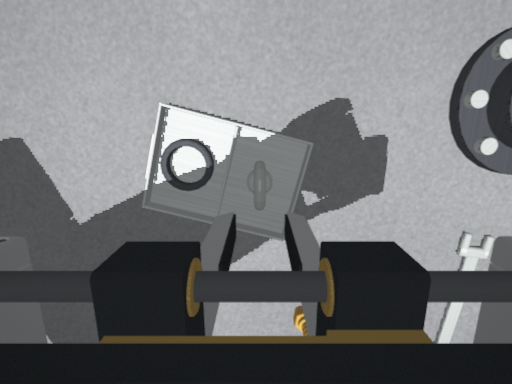

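Both parts are in their bays: the ring at (187,164) is flat, and the eye nut at (260,186) is upright. Next is the coupling.

Call:
move_arm([
  [0.45, -0.55, 0.42, 0, 0, 0, 0],
  [0.45, -0.55, 0.42, 0, 0, 0, 0],
  [0.45, -0.55, 0.42, 0, 0, 0, 0],
  [0.45, -0.55, 0.42, 0, 0, 0, 0],
  [0.45, -0.55, 0.42, 0, 0, 0, 0],
  [0.45, -0.55, 0.42, 0, 0, 0, 0],
  [0.45, 0, 0, 0, 0, 0, 0],
  [0.45, 0, 0, 0, 0, 0, 0],
])

```text
time_s: 18.5
ee_pos: [0.6675, 0.1607, 0.1416]
eef_rot: [-3.14, 0.0, 1.587]
force: [-0.2, 0.8, 0.1]
grip_width: 0.0424
grip_force: 0.0
```

```bash
python3 - <<'E'
from h import *
p=look(['hose_coupling'],.01,'w8')
goto(.667,.161,.13,1.58)
E
```

```text
hose_coupling 0.62 [184. 267.] ctr [0.6748 0.1577] rect 672.9 155.1 [31. 29.] 46.3 circ [672.3 154.5]
hose_coupling 0.62 [195. 201.] ctr [0.5996 0.1441] rect 598.8 142.5 [38. 29.] 24.0 circ [598.3 141.4]
shift [-0.019 -0.001  0.245] rows@0.8 0.3 turn [-0.001 -0.     0.009] t 18.6 pos [0.6671 0.1619 0.1422] yaw [-3.141 -0.     1.589] w 0.0424 q [0.18 0.66 1.15 0.   1.34 0.17]
```

View pics/w8.png

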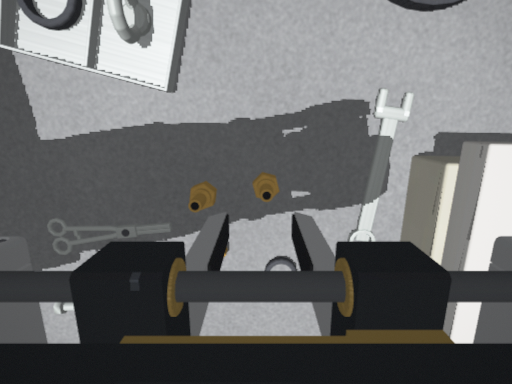

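The wanted coupling shows its nut at (265,184) and its tail top at (267,196). The near look-alike is at (201,193).

```bash
python3 - <<'E'
from h import *
p=campose('wrist')
print(ray(p,(184,265.5),.014),ray(p,(196,267),.052))
goto(.6705,.158,.028,1.58)
E
```

```text
[0.67235474 0.16025135 0.014     ] [0.67326185 0.15632846 0.052     ]
shift [-0.084  0.068  2.29 ] rows@0.8 2.9 turn [-0.    -0.     0.009] t 18.65 pos [0.6671 0.1622 0.1425] yaw [-3.141 -0.     1.589] w 0.0422 q [0.19 0.66 1.15 0.   1.34 0.17]
```

Call:
move_arm([
  [0.45, -0.08, 0.098, 0, 0, 0, 0],
  [0.45, 0, 0, 0.5, 0, 0, 0],
  [0.45, 0, 0, 0.5, 0, 0, 0],
  [0.45, 0, 0, 0.5, 0, 0, 0],
  [0.45, 0, 0, 0.5, 0, 0, 0],
  [0.45, 0, 0, 0.29, 0, 0, 0],
  [0.45, 0, 0, 0, 0, 0, 0],
  [0.05, 0, 0, 0, 0, 0, 0],
  [0.05, 0, 0, 0, 0, 0, 0],
  [0.05, 0, 0, 0, 0, 0, 0],
  [0.05, 0, 0, 0, 0, 0, 0],
  [0.05, 0, 0, 0, 0, 0, 0],
  [0.05, 0, 0, 0, 0, 0, 0],
  [0.05, 0, 0, -0.2, 0, 0, 0],
  [0.05, 0, 0, -0.5, 0, 0, 0],
  [0.05, 0, 0, -0.5, 0, 0, 0],
  [0.05, 0, 0, -0.5, 0, 0, 0],
  [0.05, 0, 0, -0.5, 0, 0, 0],
  [0.05, 0, 0, 0, 0, 0, 0],
], force=20)

```text
time_s: 20.55
ee_pos: [0.6739, 0.1575, 0.1426]
eef_rot: [3.136, -0.001, 1.588]
force: [0.2, 0.4, -0.7]
grip_width: 0.0123
grip_force: 20.0
```

```bash
python3 - <<'E'
from h import *
c=np.array([.5153,-.3442]);a=-.293; M=np.array([[np.cos(a),-np.sin(a)],[np.sin(a),np.cos(a)]])
for n,q in dict(far=(.048,-.0495),near=(-.048,-.0495),long=(.022,.0325)).items(): print(n,c+M@q)
goto(*(c+M@(.048,-.0495)),.14,1.28)
p=look(['hose_coupling'],.1)
E
```

```text
far [ 0.54695745 -0.40545403]
near [ 0.45504881 -0.37772676]
long [ 0.54574923 -0.31943926]
shift [-11.214  -2.73    0.025] rows@0.8 14.0 turn [ 0.006 -0.002  0.308] t 20.55 pos [0.6739 0.1575 0.1426] yaw [ 3.136e+00 -1.000e-03  1.588e+00] w 0.0123 q [0.18 0.67 1.13 0.   1.34 0.16]
hose_coupling 0.82 [213. 261.] ctr [0.6746 0.1499] rect 670.0 143.3 [46. 31.] 75.2 circ [671.6 143. ]
hose_coupling 0.64 [193. 193.] ctr [0.619  0.1659] rect 621.0 164.9 [26. 21.] 78.9 circ [619.8 164.5]
hose_coupling 0.41 [238. 210.] ctr [0.6312 0.127 ] rect 629.8 127.8 [17.  7.] 0.8 circ [629.9 125.1]
```

Call:
move_arm([
  [0.05, -0.66, -0.16, 0, 0, 0, 0],
  [0.05, -0.66, -0.16, 0, 0, 0, 0],
  [0.05, -0.66, -0.16, 0, 0, 0, 0],
  [0.05, -0.66, -0.16, 0, 0, 0, 0],
  [0.05, -0.66, -0.16, 0, 0, 0, 0],
  [0.05, -0.66, -0.16, 0, 0, 0, 0],
  [0.05, -0.66, -0.16, 0, 0, 0, 0],
  [0.05, -0.66, -0.16, 0, 0, 0, 0],
  [0.05, -0.66, -0.16, 0, 0, 0, 0],
  [0.05, -0.66, -0.16, 0, 0, 0, 0],
  [0.05, -0.66, -0.16, 0, 0, 0, 0],
  [0.05, -0.66, -0.16, 0, 0, 0, 0],
  [0.05, -0.66, -0.16, 0, 0, 0, 0],
  [0.05, -0.66, -0.16, 0, 0, 0, 0],
  [0.05, -0.66, -0.16, 0, 0, 0, 0],
  [0.05, -0.66, -0.16, 0, 0, 0, 0],
  [0.05, -0.66, -0.16, 0, 0, 0, 0],
  [0.05, 0, 0, 0, 0, 0, 0.149],
  [0.05, 0, 0, 0, 0, 0, 0.149],
  [0.05, 0, 0, 0, 0, 0, 0],
])

```text
time_s: 22.65
ee_pos: [0.5455, -0.4058, 0.1363]
eef_rot: [-3.139, -0.001, 1.287]
force: [0.2, -0.2, -1.0]
grip_width: 0.0128
grip_force: 20.0
```

```bash
python3 - <<'E'
from h import *
p=look(['three_bay_tray'],.02,'w9')
goto(.547,-.4055,.033,1.28)
E
```

```text
three_bay_tray 0.62 [132. 215.] ctr [ 0.5168 -0.3389] rect 516.1 -349.7 [169. 198.] 73.3 circ [ 516.3 -348.2]
shift [0.007 0.024 2.08 ] rows@0.8 2.6 turn [-0.002 -0.001  0.015] t 22.75 pos [ 0.5459 -0.4056  0.137 ] yaw [-3.140e+00 -1.000e-03  1.295e+00] w 0.0125 q [-0.69  0.65  1.17 -0.    1.32 -0.42]
```

View pics/w9.png

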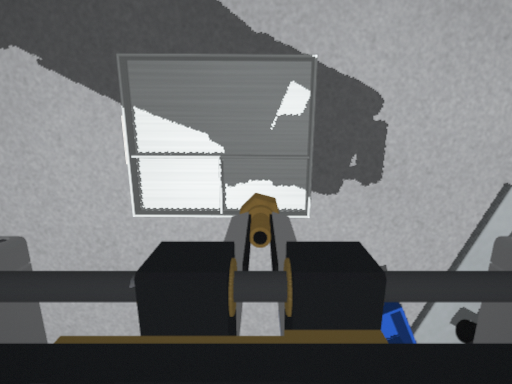

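The wrist view now shows the whole tray, with long bay on top and short bays below, meeting at (221,156). The network's rectangle is 169 x 198 mm, matching the tray, so I use its centre (0.516, -0.349).

Call:
move_arm([
  [0.05, -0.065, 0.03, 0.3, 0, 0, 0],
  [0.05, 0, 0, 0.5, 0, 0, 0],
  [0.05, 0, 0, 0.5, 0, 0, 0],
  [0.05, 0, 0, 0.5, 0, 0, 0],
  [0.05, 0, 0, 0.2, 0, 0, 0],
  [0.05, 0, 0, 0.06, 0, 0, 0],
  [0.05, 0, 0, 0.03, 0, 0, 0],
  [0.05, 0, 0, 0, 0, 0, 0],
  [0.4, 0, 0, 0, 0, 0, 0],
  [0.4, 0, 0, 0, 0, 0, 0],
  [0.4, 0, 0, 0, 0, 0, 0],
  [0.4, 0, 0, -0.2, 0, 0, 0],
  [0.4, 0, 0, -0.5, 0, 0, 0],
  [0.4, 0, 0, -0.5, 0, 0, 0],
  [0.4, 0, 0, -0.5, 0, 0, 0],
  [0.4, 0, 0, -0.5, 0, 0, 0],
  [0.4, 0, 0, 0, 0, 0, 0],
])

```text
time_s: 24.45
ee_pos: [0.5479, -0.4105, 0.1486]
eef_rot: [3.135, 0.003, 1.29]
force: [0.5, 0.6, 0.9]
grip_width: 0.0375
grip_force: 0.0
```

```bash
python3 - <<'E'
from h import *
p=look(['hose_coupling','three_bay_tray'],.015,'w10')
goto(.692,.044,.13,1.28)
E
```

```text
three_bay_tray 0.74 [125. 214.] ctr [ 0.5182 -0.3376] rect 515.9 -348.6 [170. 201.] 73.6 circ [ 515.9 -349. ]
three_bay_tray 0.53 [178. 259.] ctr [ 0.5484 -0.407 ] rect 546.0 -411.7 [28. 32.] 0.7 circ [ 545.8 -411.7]
shift [9.518 0.283 0.263] rows@0.8 11.9 turn [-0.001 -0.     0.01 ] t 24.6 pos [ 0.5465 -0.4093  0.143 ] yaw [-3.141 -0.     1.29 ] w 0.0376 q [-0.7   0.65  1.16 -0.    1.33 -0.42]
```

View pics/w10.png

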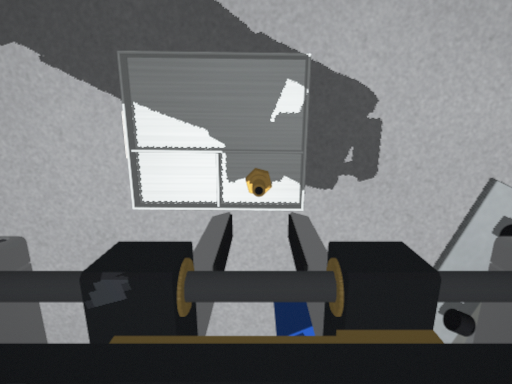

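The coupling is upright in the right-hand short bay at (258,183). Next is the small ring.

Call:
move_arm([
  [0.6, 0.68, 0.02, 0, 0, 0, 0],
  [0.6, 0.68, 0.02, 0, 0, 0, 0],
  [0.6, 0.68, 0.02, 0, 0, 0, 0],
  [0.6, 0.68, 0.02, 0, 0, 0, 0],
  [0.6, 0.68, 0.02, 0, 0, 0, 0],
  [0.6, 0.68, 0.02, 0, 0, 0, 0],
  [0.6, 0.68, 0.02, 0, 0, 0, 0],
  [0.6, 0.68, 0.02, 0, 0, 0, 0],
  [0.6, 0.68, 0.02, 0, 0, 0, 0],
  [0.6, 0.68, 0.02, 0, 0, 0, 0],
  [0.6, 0.68, 0.02, 0, 0, 0, 0],
  [0.6, 0.68, 0.02, 0, 0, 0, 0],
  [0.6, 0.68, 0.02, 0, 0, 0, 0],
  [0.6, 0.68, 0.02, 0, 0, 0, 0],
  [0.6, 0, 0, 0, 0, 0, 0],
  [0.6, 0, 0, 0, 0, 0, 0],
])

```text
time_s: 26.2
ee_pos: [0.6917, 0.0442, 0.1422]
eef_rot: [-3.14, 0.001, 1.291]
force: [-0.3, -0.1, 0.3]
grip_width: 0.0564
grip_force: 0.0
```

```bash
python3 - <<'E'
from h import *
p=look(['small_ring','hose_coupling','crucible'],.008,'w11')
goto(.692,.044,.004,1.28)
p=look(['small_ring'],.008,'t11',cam='top')
E
```

```text
small_ring 0.6 [189. 256.] ctr [0.6845 0.0365] rect 693.0 46.1 [40. 39.] 10.8 circ [693.   45.6]
hose_coupling 0.85 [175. 186.] ctr [0.6127 0.0748] rect 608.9 77.1 [30. 37.] 78.1 circ [607.5  77. ]
hose_coupling 0.85 [116. 152.] ctr [0.5995 0.1457] rect 596.8 146.6 [28. 41.] 55.4 circ [596.1 145.8]
crucible 0.59 [242. 154.] ctr [0.549  0.0083] rect 549.6 8.9 [17. 29.] 41.9 circ [545.2   5.1]
shift [ 0.026 -0.005  2.79 ] rows@0.8 3.5 turn [-0.     0.     0.008] t 26.4 pos [0.6919 0.0427 0.1435] yaw [-3.141  0.     1.288] w 0.0566 q [ 0.01  0.67  1.12 -0.    1.35  0.29]
```

Call:
move_arm([
  [0.6, 0.05, 0.01, 0.3, 0, 0, 0],
  [0.6, 0, 0, 0.5, 0, 0, 0],
  [0.6, 0, 0, 0.5, 0, 0, 0],
  [0.6, 0, 0, 0.5, 0, 0, 0],
  [0.6, 0, 0, 0.5, 0, 0, 0],
  [0.6, 0, 0, 0.3, 0, 0, 0],
  [0.6, 0, 0, 0.17, 0, 0, 0],
  [0.6, 0, 0, 0, 0, 0, 0],
  [0.2, 0, 0, 0, 0, 0, 0],
  [0.2, 0, 0, 0, 0, 0, 0],
  [0.2, 0, 0, 0, 0, 0, 0],
  [0.2, 0, 0, 0, 0, 0, 0],
  [0.2, 0, 0, 0, 0, 0, 0],
  [0.2, 0, 0, -0.3, 0, 0, 0],
  [0.2, 0, 0, -0.5, 0, 0, 0],
  [0.2, 0, 0, -0.5, 0, 0, 0],
  [0.2, 0, 0, -0.5, 0, 0, 0],
  [0.2, 0, 0, -0.4, 0, 0, 0],
  [0.2, 0, 0, 0, 0, 0, 0],
], force=25)

```text
time_s: 28.4
ee_pos: [0.6946, 0.0462, 0.1193]
eef_rot: [3.136, -0.002, 1.29]
force: [0.0, 1.1, -1.0]
grip_width: 0.0344
grip_force: 25.0
```

```bash
python3 - <<'E'
from h import *
c=np.array([.516,-.349]);a=-.293; M=np.array([[np.cos(a),-np.sin(a)],[np.sin(a),np.cos(a)]])
for n,q in dict(near=(-.048,-.0495),long=(.022,.0325)).items(): print(n,c+M@q)
p=look(['small_ring'],.11)
goto(*(c+M@(-.048,-.0495)),.115,1.28)
E
```

```text
near [ 0.45574881 -0.38252676]
long [ 0.54644923 -0.32423926]
small_ring 0.58 [240. 259.] ctr [0.6888 0.0297] rect 693.3 43.0 [42. 39.] 73.7 circ [693.1  42.4]
shift [-9.554e+00 -2.185e+00  2.000e-03] rows@0.8 11.9 turn [0.   0.   0.01] t 28.5 pos [0.6932 0.0462 0.1151] yaw [3.142 0.    1.29 ] w 0.0344 q [ 0.01  0.7   1.14 -0.    1.3   0.29]
```

Call:
move_arm([
  [0.2, -0.682, -0.156, 0, 0, 0, 0],
  [0.2, -0.682, -0.156, 0, 0, 0, 0],
  [0.2, -0.682, -0.156, 0, 0, 0, 0],
  [0.2, -0.682, -0.156, 0, 0, 0, 0],
  [0.2, -0.682, -0.156, 0, 0, 0, 0],
  [0.2, -0.682, -0.156, 0, 0, 0, 0],
  [0.2, -0.682, -0.156, 0, 0, 0, 0],
  [0.2, -0.682, -0.156, 0, 0, 0, 0],
  [0.2, -0.682, -0.156, 0, 0, 0, 0],
  [0.2, -0.682, -0.156, 0, 0, 0, 0],
  [0.2, -0.682, -0.156, 0, 0, 0, 0],
  [0.2, -0.682, -0.156, 0, 0, 0, 0],
  [0.2, -0.682, -0.156, 0, 0, 0, 0],
  [0.2, -0.682, -0.156, 0, 0, 0, 0],
  [0.2, 0, 0, 0, 0, 0, 0],
  [0.2, 0, 0, 0, 0, 0, 0],
])

```text
time_s: 30.1
ee_pos: [0.4554, -0.3821, 0.1139]
eef_rot: [-3.14, -0.001, 1.288]
force: [-0.5, -0.2, -0.2]
grip_width: 0.0345
grip_force: 25.0
```

```bash
python3 - <<'E'
from h import *
p=look(['three_bay_tray'],.02)
p=look(['small_ring'],.115)
goto(.456,-.3825,.009,1.28)
E
```

```text
three_bay_tray 0.96 [124. 314.] ctr [ 0.5222 -0.3355] rect 516.1 -348.6 [167. 199.] 73.2 circ [ 517.1 -347.9]
small_ring 0.78 [238. 254.] ctr [ 0.449  -0.3915] rect 455.9 -381.4 [41. 37.] 73.9 circ [ 455.6 -381.5]
shift [-2.800e-02 -2.000e-03  2.117e+00] rows@0.8 2.6 turn [-0.    -0.     0.011] t 30.3 pos [ 0.4565 -0.3812  0.1149] yaw [-3.141 -0.     1.291] w 0.0344 q [-0.76  0.48  1.49  0.    1.17 -0.48]
```

Call:
move_arm([
  [0.2, -0.02, 0, 0.3, 0, 0, 0],
  [0.2, 0, 0, 0.5, 0, 0, 0],
  [0.2, 0, 0, 0.5, 0, 0, 0],
  [0.2, 0, 0, 0.5, 0, 0, 0],
  [0.2, 0, 0, 0.2, 0, 0, 0],
  [0.2, 0, 0, 0.1, 0, 0, 0],
  [0.2, 0, 0, 0, 0, 0, 0],
  [0.5, 0, 0, 0, 0, 0, 0],
  [0.5, 0, 0, 0, 0, 0, 0],
  [0.5, 0, 0, 0, 0, 0, 0],
  [0.5, 0, 0, -0.2, 0, 0, 0],
  [0.5, 0, 0, -0.5, 0, 0, 0],
  [0.5, 0, 0, -0.5, 0, 0, 0],
  [0.5, 0, 0, -0.5, 0, 0, 0],
  [0.5, 0, 0, -0.5, 0, 0, 0],
  [0.5, 0, 0, 0, 0, 0, 0],
])

```text
time_s: 31.9
ee_pos: [0.4569, -0.3843, 0.1246]
eef_rot: [3.136, 0.003, 1.29]
force: [-0.5, -1.1, -0.3]
grip_width: 0.0472
grip_force: 0.0
```

```bash
python3 - <<'E'
from h import *
p=look(['small_ring','hose_coupling','three_bay_tray'],.015,'w12')
goto(.524,-.109,.14,3.21)
E
```

```text
small_ring 0.67 [195. 254.] ctr [ 0.449  -0.3922] rect 455.8 -382.4 [39. 38.] 73.8 circ [ 456.1 -382.6]
hose_coupling 0.62 [185. 350.] ctr [ 0.5489 -0.4102] rect 548.9 -413.2 [30. 42.] 63.2 circ [ 547.2 -416.1]
three_bay_tray 0.88 [124. 306.] ctr [ 0.5191 -0.3365] rect 517.0 -349.6 [171. 202.] 73.3 circ [ 517.1 -349.2]
shift [ 5.643 -0.201 -0.41 ] rows@0.8 7.1 turn [-0.    -0.002 -1.92 ] t 32.1 pos [ 0.4554 -0.3829  0.1193] yaw [-3.14e+00 -1.00e-03  1.29e+00] w 0.0469 q [-0.76  0.48  1.48 -0.    1.18 -0.48]
```

Call:
move_arm([
  [0.45, 0.627, -0.022, -0.05, 0, 0, 0],
  [0.45, 0.627, -0.022, -0.05, 0, 0, 0],
  [0.45, 0.627, -0.022, -0.05, 0, 0, 0],
  [0.45, 0.627, -0.022, -0.05, 0, 0, 0],
  [0.45, 0.627, -0.022, -0.05, 0, 0, 0],
  [0.45, 0.627, -0.022, -0.05, 0, 0, 0],
  [0.45, 0.627, -0.022, -0.05, 0, 0, 0],
  [0.45, 0.627, -0.022, -0.05, 0, 0, 0],
  [0.45, 0.627, -0.022, 0, 0, 0, 0],
  [0.45, 0, 0, 0, 0, 0, 0.149],
  [0.45, 0, 0, 0, 0, 0, 0.149],
  [0.45, 0, 0, 0, 0, 0, 0.149],
  [0.45, 0, 0, 0, 0, 0, 0.149],
  [0.45, 0, 0, 0, 0, 0, 0.149],
  [0.45, 0, 0, 0, 0, 0, 0.149],
  [0.45, 0, 0, 0, 0, 0, 0.149],
  [0.45, 0, 0, 0, 0, 0, 0.149],
  [0.45, 0, 0, 0, 0, 0, 0],
])

```text
time_s: 33.9
ee_pos: [0.5241, -0.1092, 0.1392]
eef_rot: [-3.141, 0.002, 0.095]
force: [0.9, -0.3, -0.1]
grip_width: 0.0424
grip_force: 0.0
```

```bash
python3 - <<'E'
from h import *
p=look(['clamp_open'],.005,'w13')
goto(.524,-.109,.14,.09)
E
```

```text
clamp_open 0.95 [198. 254.] ctr [ 0.505  -0.1057] rect 504.1 -113.3 [140.  73.] 5.4 circ [ 501.4 -114.2]
shift [-0.004 -0.006 -0.009] rows@0.8 0.0 turn [-0.     0.001  0.012] t 34.0 pos [ 0.5242 -0.1093  0.1396] yaw [-3.141e+00  1.000e-03  1.020e-01] w 0.0424 q [-0.27  0.33  1.64 -0.    1.17  1.19]
```

View pics/w13.png

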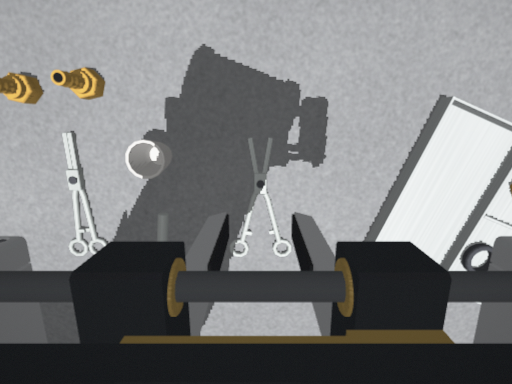

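The open clamp lies in line with the tool: pivot at (261,184), tips around (260,140), and finger rings at (239,247) and (282,247). The crucible is at (148,158), clear of it.

```bash
python3 - <<'E'
from h import *
p=campose('wrist')
P=ray(p,(184,261),.009);print(P, ray(p,(140,260.5),.007),ray(p,(247,260.5),.007), proj(p,[.524,-.109,.009]))
goto(P[0],P[1],.0025,.09)
E
```

```text
[ 0.52343716 -0.11271992  0.009     ] [ 0.57196914 -0.10719307  0.007     ] [ 0.44597825 -0.12007962  0.007     ] (np.float64(183.18824945197554), np.float64(257.76904853294076))
shift [-0.022  0.067  2.745] rows@0.8 3.4 turn [-0.     0.001  0.012] t 34.05 pos [ 0.5243 -0.1093  0.1397] yaw [-3.141e+00  1.000e-03  1.020e-01] w 0.0426 q [-0.27  0.33  1.64 -0.    1.17  1.19]
```

Call:
move_arm([
  [0.45, -0.02, 0.067, 0.3, 0, 0, 0],
  [0.45, 0, 0, 0.5, 0, 0, 0],
  [0.45, 0, 0, 0.5, 0, 0, 0],
  [0.45, 0, 0, 0.5, 0, 0, 0],
  [0.45, 0, 0, 0.5, 0, 0, 0],
  [0.45, 0, 0, 0.3, 0, 0, 0],
  [0.45, 0, 0, 0.1, 0, 0, 0],
  [0.45, 0, 0, 0.04, 0, 0, 0],
  [0.05, 0, 0, 0, 0, 0, 0],
  [0.05, 0, 0, 0, 0, 0, 0],
  [0.05, 0, 0, 0, 0, 0, 0],
  [0.05, 0, 0, 0, 0, 0, 0],
  [0.05, 0, 0, 0, 0, 0, 0],
  [0.05, 0, 0, 0, 0, 0, 0],
  [0.05, 0, 0, -0.2, 0, 0, 0],
  [0.05, 0, 0, -0.5, 0, 0, 0],
  [0.05, 0, 0, -0.5, 0, 0, 0],
  [0.05, 0, 0, -0.5, 0, 0, 0],
  [0.05, 0, 0, 0, 0, 0, 0],
], force=20)

```text
time_s: 35.95
ee_pos: [0.5253, -0.1133, 0.0917]
eef_rot: [3.14, -0.005, 0.098]
force: [0.4, 0.1, -0.7]
grip_width: 0.0134
grip_force: 19.9
```

```bash
python3 - <<'E'
from h import *
p=look(['clamp_open'],.088)
goto(.5464,-.3242,.088,-.293)
E
```

```text
clamp_open 0.63 [206. 258.] ctr [ 0.5368 -0.1133] rect 535.1 -114.8 [82. 28.] 5.5 circ [ 535.9 -115.4]
shift [0.038 4.252 0.007] rows@0.8 5.3 turn [ 0.    -0.     0.391] t 36.05 pos [ 0.5237 -0.1128  0.0883] yaw [ 3.141 -0.     0.098] w 0.0136 q [-0.28  0.4   1.68 -0.    1.06  1.19]
```

Call:
move_arm([
  [0.05, 0.005, 0.425, 0, 0, 0, 0],
  [0.05, 0.005, 0.425, 0, 0, 0, 0],
  [0.05, 0.005, 0.425, 0, 0, 0, 0],
  [0.05, 0.005, 0.425, 0, 0, 0, 0],
  [0.05, 0.005, 0.425, 0, 0, 0, 0],
  [0.05, 0.005, 0.425, 0, 0, 0, 0],
  [0.05, 0.005, 0.425, 0, 0, 0, 0],
  [0.05, 0.005, 0.425, 0, 0, 0, 0],
  [0.05, 0, 0.425, 0, 0, 0, 0],
  [0.05, 0, 0.425, 0, 0, 0, 0],
  [0.05, 0, 0, 0, 0, 0, 0.13],
  [0.05, 0, 0, 0, 0, 0, 0.13],
  [0.05, 0, 0, 0, 0, 0, 0.13],
  [0.05, 0, 0, 0, 0, 0, 0],
  [0.05, 0, 0, 0, 0, 0, 0],
])

```text
time_s: 37.55
ee_pos: [0.5462, -0.3239, 0.0871]
eef_rot: [-3.141, 0.002, -0.288]
force: [0.2, 0.1, -1.3]
grip_width: 0.014
grip_force: 19.9
```

```bash
python3 - <<'E'
from h import *
p=look(['clamp_open'],.09,'w14')
p=look(['clamp_open'],.09,'s14',cam='side')
p=look(['clamp_open','three_bay_tray'],.09,'t14',cam='top')
goto(.5464,-.3242,.0065,-.293)
E
```

```text
clamp_open 0.92 [208. 262.] ctr [ 0.5571 -0.3308] rect 558.2 -328.8 [26. 77.] 71.8 circ [ 558.4 -329.2]
clamp_open 0.52 [112. 343.] ctr [ 0.536  -0.3213] rect 506.3 -315.8 [72. 86.] 66.7 circ [ 502.  -311.2]
clamp_open 0.54 [243. 365.] ctr [ 0.4876 -0.2811] rect 481.1 -269.1 [11. 25.] 55.6 circ [ 478.5 -272.9]
three_bay_tray 0.78 [234. 355.] ctr [ 0.5066 -0.2555] rect 519.8 -270.1 [ 61. 182.] 71.7 circ [ 525.5 -253. ]
shift [-0.003  0.004  1.634] rows@0.8 2.0 turn [ 0.    -0.     0.002] t 37.9 pos [ 0.5466 -0.3241  0.0882] yaw [ 3.142 -0.    -0.291] w 0.0135 q [-0.59  0.6   1.38 -0.    1.17  1.27]
```

Call:
move_arm([
  [0.05, 0, 0, 0.4, 0, 0, 0],
  [0.05, 0, 0, 0.5, 0, 0, 0],
  [0.05, 0, 0, 0.4, 0, 0, 0],
  [0.05, 0, 0, 0.2, 0, 0, 0],
  [0.05, 0, 0, 0.08, 0, 0, 0],
  [0.05, 0, 0, 0.05, 0, 0, 0],
  [0.05, 0, 0, 0, 0, 0, 0],
  [0.35, 0, 0, 0, 0, 0, 0],
  [0.35, 0, 0, 0, 0, 0, 0],
  [0.35, 0, 0, 0, 0, 0, 0],
  [0.35, 0, 0, -0.2, 0, 0, 0],
  [0.35, 0, 0, -0.5, 0, 0, 0],
  [0.35, 0, 0, -0.5, 0, 0, 0],
  [0.35, 0, 0, -0.5, 0, 0, 0],
  [0.35, 0, 0, -0.7, 0, 0, 0],
  [0.35, -0.5, -0.6, -0.7, 0, 0, 0],
  [0.35, -0.5, -0.6, -0.5, 0, 0, 0],
  [0.35, -0.5, -0.6, 0, 0, 0, 0],
  [0.35, -0.5, -0.6, 0, 0, 0, 0],
  [0.35, 0, 0, 0, 0, 0, 0],
])

```text
time_s: 39.9
ee_pos: [0.485, -0.1791, 0.1865]
eef_rot: [-3.141, -0.001, -0.29]
force: [0.4, -0.2, -0.3]
grip_width: 0.033
grip_force: 0.0
```

```bash
python3 - <<'E'
from h import *
p=look(['clamp_open','small_ring','three_bay_tray','crucible','clamp_shut'],.01,'w15')
q=look(['clamp_open','small_ring','hose_coupling','eye_nut','large_ring','crucible','clamp_shut','three_bay_tray'],.01,cam='side')
a=np.vstack([cv2.resize(q['color'][40:240,150:450],(780,520),interpolation=2)]); cv2.imwrite('pics/f.png',a)
E
```

```text
clamp_open 0.81 [116. 362.] ctr [ 0.5205 -0.3222] rect 527.3 -317.6 [ 74. 141.] 73.3 circ [ 525.  -318.7]
small_ring 0.98 [158. 424.] ctr [ 0.4483 -0.3869] rect 455.3 -383.0 [41. 41.] 80.1 circ [ 455.4 -382.7]
three_bay_tray 0.84 [104. 383.] ctr [ 0.5273 -0.3506] rect 516.0 -350.4 [177. 204.] 72.8 circ [ 516.5 -351.6]
crucible 0.65 [175.  94.] ctr [0.5471 0.0232] rect 542.8 17.2 [61. 42.] 73.3 circ [545.   16.6]
clamp_shut 0.72 [175.  94.] ctr [0.5476 0.0218] rect 547.2 18.3 [43. 61.] 17.2 circ [543.7  17.3]
clamp_shut 0.57 [227.  63.] ctr [0.4939 0.0919] rect 492.5 88.4 [136.  34.] 0.6 circ [492.4  91.8]
clamp_open 0.49 [136. 339.] ctr [ 0.5324 -0.3218] rect 563.0 -329.1 [26. 66.] 66.4 circ [ 560.8 -334.3]
small_ring 0.61 [135. 377.] ctr [ 0.448  -0.3868] rect 455.2 -383.4 [31. 35.] 36.0 circ [ 454.9 -384.8]
hose_coupling 0.72 [231. 214.] ctr [0.6042 0.1364] rect 609.3 136.4 [28. 59.] 39.3 circ [610.1 137.2]
hose_coupling 0.44 [208. 228.] ctr [0.62   0.0648] rect 621.2 67.9 [28. 61.] 36.8 circ [621.4  68. ]
hose_coupling 0.4 [119. 346.] ctr [ 0.5512 -0.4032] rect 549.7 -415.9 [26. 41.] 26.6 circ [ 548.5 -416.6]
eye_nut 0.64 [308. 177.] ctr [0.5468 0.322 ] rect 549.9 318.3 [36. 54.] 35.5 circ [549.4 317.2]
large_ring 0.78 [352. 210.] ctr [0.4428 0.3523] rect 458.9 344.3 [59. 63.] 37.8 circ [460.1 344.2]
crucible 0.54 [202. 268.] ctr [ 0.5568 -0.0052] rect 553.7 -9.6 [38. 67.] 32.7 circ [552.4 -10.4]
clamp_shut 0.7 [246. 267.] ctr [0.4872 0.101 ] rect 497.4 97.2 [128.  23.] 4.3 circ [496.9 104. ]
three_bay_tray 0.89 [133. 351.] ctr [ 0.5115 -0.3553] rect 521.1 -351.2 [194. 216.] 73.7 circ [ 520.8 -351.8]
```

View pics/f.png

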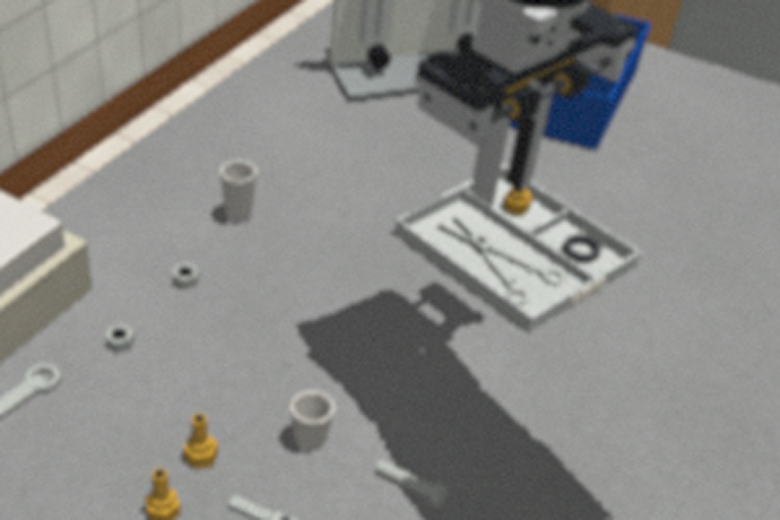

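The clamp lies flat in the long bay at (490,255), with the small ring at (580,248) and the coupling at (516,200) in the short bays. The crucible at (312,420) still stands and the arm is clear, so I'm handing in.

```bash
python3 -c "
from station import ctrl
print(ctrl.hand_in())"
```

```text
the job is handed in; nothing more can be done
None
```

I placed all five parts in their bays and handed the job in at about 40 s of robot time. The last camera checks showed each part in its own bay, with the crucible and the shut clamp where they started; no verdict came back.

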